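# Hang the stamp bin back on the louvered rack

### The arm

A 6-joint arm with a two-finger parallel gripper is mounted at the origin on the work surface. World frame = base frame: x ahead of the robot, y to its left, z up, the work surface at z = 0. Lengths are in m, angles in rad, forces in N, time in s.
With the tool pointing down it reaches from about 0.425 to 1.125 m from the base axis. Payload 14.9 kg.
Tool frame: the origin (TCP) lies at the very end of the fingers, on their centre line; the grasp point (between the pads) lies 19 mm behind it; z points along the fingers, y is the direction in which the jaws open and shut (so a half turn about z gives the same grasp; the last joint's range is limited). The gripper opens to 91 mm and grips with 3 to 60 N. Pads are 32 mm wide; open, the fingers measure 118 mm over their backs; the gripper's body (76 mm by 178 mm) begins 60 mm behind the grasp point.
Start: joints at [-1.302, 0.379, 1.734, -0, 1.028, -0.033], TCP at [0.208, -0.668, 0.214] pointing down, gripper open.
Joint ranges: [-2.77, 2.77], [-0.74, 2.19], [0, 2.66], [-1.06, 4.2], [0.31, 2.87], [-3.08, 3.08]. Speed limits (rad/s): [1.89, 1.89, 2.39, 3.14, 3.14, 3.14].

### API

Orientations are given as a rotation vector (axis times angle).
In Python, from rig import ctrl, viewer gives the robot as it stands.
- The arm moves only by the tool drive_tool, never from a script. Its arguments are lists of equal length, an entry for each row: "hand": the opening, from 0 (shut) to 1 (fully open); "travel": the shift along the world's x, y, z in cm, a list of three; "yaw": the turn about the world's z in degrees. In form: {"hand": [hand, ...], "travel": [[x, y, z], ...], "yaw": [yaw, ...]}. A call has 1 to 8 rows; each row is the pose to reach, as a shift and turn from the pose measured when the call began; what a row does not reach only later rows make up. A row lasts 1/8 s, in which the tool goes at most 62.5 mm and 10.7 degrees, less where a joint would pass 70% of its speed; a pose out of reach is approached as far as the arm can. A call with a gripper value outside its range is refused whole. The fingers move at their own pace and stop on an object; the grip force is fixed at half the most. Time passes only in rows, so rows that repeat a pose let the fingers close. It gives the time, the measured TCP pose, the force and the opening at its end, in the units of the state.
- ctrl.state(): the state, without advancing time (a new reading comes with each control period).
- viewer.capture(name): name is "scene" or "top"; returns (picture, depth): 400x640x3 uint8, red, green, blue; 400x640 float32, m along the optical axis (not along the pixel's ray), 0 where there is no reading.
- viewer.get_calibration(name): a dict with "vertical_fov" (degrees; the focal length in pixels is half the picture's height over the tangent of half this angle, whatever the lens; pixels are square), "cx", "cy" (the principal point, pixels), "pose" (4x4, takes a point from camera to world coordinates). Camera axes: x right, y down, z forward; pixel columns grow to the right and rows downward; lengths in m; the calibration is good to about 2 mm. A picture is of the moment at which its call begins. get_calibration takes no time and is no camera call.
- ctrl.hand_in(): hands the job in, once; it reports no verdict.
The state is a dict: "time": time; "joints": joint angles; "qd": joint speeds; "joint_torque": joint torques, N m; "position": TCP position; "eef_rot": TCP orientation; "ft_force": force on the tool from outside, world axes, zero at the start; "ft_torque": the same for the moment, N m; "width": opening from 0.0 (shut) to 1.0 (fully open).
Only numpy, scipy, OpenCV 4.12 (cv2) and the standard library are available. Lean on these libraries where they do the work, as an engineer would, in place of code of your own. Each camera call takes 0.05 s, during which the arm holds its last target.

### The job

Hang the white bin that stands on the table, with its two wooden stamps still inside, on the top rail of the louvered rack: lift it over the rail and drop it in the free bay, below the blank tag and roughly centred under it, so that its lip catches fully over the rail and it hangs straight, back against the rack. Let go of it, and leave the other hanging bins, the tray, the carton and the jar where they are.

Things in the scene. Friction and masses are not known exactly. Their poses are not given: they have to be found in the camera images.
- bin: The bin to hang: open white plastic bin standing on the table at the robot's right, 90 mm long (x) x 56 wide over the outside (y), walls 3 thick; side walls 60 high, front wall (-x) 45, back wall (+x, outer face at x = +45) 72 high with a lip. About 145 to 250 g empty. Origin: centre of its underside, z up. Can be gripped from above across its long side walls.
- bin_lip (a point): Point in the middle of the bin's lip slot, under the lip: x = +48 mm, z = 72 mm in the bin. The lip, 50 wide, 3 thick, top at 75, reaches back (+x) from the back wall; its tongue slopes down and out, so the slot between back wall and tongue is 6 wide at its top (72 up) and 16 at its mouth (56 up). The tongue's tip is 19 behind the back wall's outer face.
- stamp_a: Wooden stamp standing loose in the bin, 34 mm diameter x 40 high, about 35 g. Origin: centre of its underside.
- stamp_b: The second wooden stamp in the bin, same as the first.
- rack: Grey painted louvered rack fixed to the table, 410 mm wide (y), 187 high, front to -x. Origin: on the table, at the foot of the middle of the panel's front face; z up, y along the rail. Three bays at y = -130, 0, +130. Only the top rail is open behind; the lower louvers are closed, their fronts at x = -24, and a hung bin's back rests on them. A bin hangs with its origin at x = -69, z = 98.
- rail_mid (a point): Middle of the rack's top rail, on its top edge, 170 mm above the table (x = -22 in the rack). The rail is an upright strip 4 thick, 22 high, 400 long (y), front face at rack x = -24; behind it a gap of 20 to the panel takes the bin's tongue. Webs 6 wide, tops 4 below the rail's top, cross the gap at y = -65, +65 and at both ends.
- bay_tag: Blank paper tag (50 mm wide, 34 high) in a steel clip on the panel's top edge, above the free bay; its top is 217 above the table. The body's origin is NOT on the tag but at the point where the origin of a bin properly hung and centred in the free bay will be (98 above the table, 69 in front of the panel face); axes parallel to the rack's.
- hung_a: A bin like the first, holding two small round metal tins, already hanging in one of the other bays. Loose: leave it. Origin: centre of its underside.
- hung_b: A bin like the first, holding a cardboard block, already hanging in another bay. Loose: leave it. Origin: centre of its underside.
- tray: Shallow white tray, 200 mm (x) x 270 (y) x 22 high, on the table in front of the rack. Origin: centre of its underside.
- carton: Purple carton, 90 mm (x) x 130 (y) x 55 high, to the right of the rack. Origin: centre of its underside.
- jar: Glass jar with a lid, 70 mm diameter x 65 high, at the robot's right. Origin: centre of its underside.

How it is judged:
By the outcome, as a careful person would: the job done as asked, in the order asked, and still so for the second after the job is handed in, with the robot touching nothing.
It also fails if it takes over 48 s, if anything falls off the work surface, if the arm or the gripper's body presses on something with over 40 N, if the wrist force passes 120 N, or if a joint passes its speed limit or range.

## Working session

There is one attempt and no reset: what is moved stays moved. The work goes in short steps, Python scripts to look and compute and a tool call to move; the robot and the scene stay as the last step left them, time stands still between calls to the robot, and variables do not carry over. Pictures are saved under pics/ and viewed, and the job is handed in when it is done.

Besides the shell and the picture viewer there is one more tool, called after "Call:" as a command line: name --pt "numbers of a row" for each row, then --argument value for the rest. drive_tool: Moves the arm, as the interface text tells. Its arguments: {"type":"object","properties":{"hand":{"type":"array","items":{"type":"number"}},"travel":{"type":"array","items":{"type":"array","items":{"type":"number"}}},"yaw":{"type":"array","items":{"type":"number"}}},"required":["hand","travel","yaw"]}

```bash
mkdir -p pics; ls
cat > h.py <<'E'
import numpy as np,cv2
from rig import ctrl,viewer
def cap(n,f):
    p,d=viewer.capture(n); cv2.imwrite('pics/'+f+'.png',p[:,:,::-1]); np.savez('pics/'+f+'.npz',p=p,d=d); return p,d
def cal(n):
    c=viewer.get_calibration(n); f=200/np.tan(np.radians(c['vertical_fov'])/2); return f,c['cx'],c['cy'],np.array(c['pose'])
def pts(n,d):
    f,cx,cy,T=cal(n); v,u=np.mgrid[0:400,0:640]
    P=np.stack([(u-cx)/f*d,(v-cy)/f*d,d],-1); W=P@T[:3,:3].T+T[:3,3]; W[d==0]=np.nan; return W
def ray(n,u,v,z):
    f,cx,cy,T=cal(n); r=T[:3,:3]@np.array([(u-cx)/f,(v-cy)/f,1]); o=T[:3,3]; return o+r*(z-o[2])/r[2]
def proj(n,X):
    f,cx,cy,T=cal(n); p=T[:3,:3].T@(np.array(X)-T[:3,3]); return f*p[0]/p[2]+cx,f*p[1]/p[2]+cy
E
python3 - <<'E'
from h import *
for n in('scene','top'):
    p,d=cap(n,n+'0'); print(n,cal(n),viewer.get_calibration(n),(d==0).mean())
s=ctrl.state(); print(s)
E
```

```text
pics
scene (np.float64(461.8755585592014), 323.1644172155579, 196.93048371398, array([[ 0.6388482 ,  0.49827939, -0.58616604,  1.27056818],
       [ 0.76920007, -0.42784931,  0.47463273, -0.71557954],
       [-0.01429103, -0.75409722, -0.6566073 ,  0.95138926],
       [ 0.        ,  0.        ,  0.        ,  1.        ]])) {'vertical_fov': 46.826870182459444, 'cx': 323.1644172155579, 'cy': 196.93048371398, 'pose': array([[ 0.6388482 ,  0.49827939, -0.58616604,  1.27056818],
       [ 0.76920007, -0.42784931,  0.47463273, -0.71557954],
       [-0.01429103, -0.75409722, -0.6566073 ,  0.95138926],
       [ 0.        ,  0.        ,  0.        ,  1.        ]])} 0.00401953125
top (np.float64(427.44329430113703), 317.98070873238544, 201.56419887755524, array([[-0.01785231, -0.98223652,  0.1867959 ,  0.33864683],
       [-0.9998129 ,  0.01892908,  0.00398222, -0.12587523],
       [-0.00744735, -0.18668985, -0.98239067,  1.14632203],
       [ 0.        ,  0.        ,  0.        ,  1.        ]])) {'vertical_fov': 50.14962962878846, 'cx': 317.98070873238544, 'cy': 201.56419887755524, 'pose': arr
[... 237 characters left out ...]
 ]])} 0.00406640625
{'time': 0.1, 'joints': array([-1.30234415e+00,  3.79335104e-01,  1.73471495e+00,  8.56142279e-06,
        1.02853055e+00, -3.32919807e-02]), 'qd': array([-5.69415163e-04,  9.82493810e-06, -1.51682695e-03,  2.50883393e-03,
       -3.21252315e-04,  1.42764558e-04]), 'joint_torque': array([ 5.15197607e-04, -7.65039039e+01, -4.35289192e+01,  6.52499311e-02,
        3.98624805e-02, -1.29379345e-06]), 'position': array([ 0.20793704, -0.6680279 ,  0.21337223]), 'eef_rot': array([-3.10493556e+00, -4.72028056e-01,  1.70559875e-04]), 'ft_force': array([ 0.87923423, -0.16515356, -0.02173053]), 'ft_torque': array([-0.05158517, -0.06398785,  0.01344456]), 'width': 1.0007587614218398}
```

View pics/scene0.png

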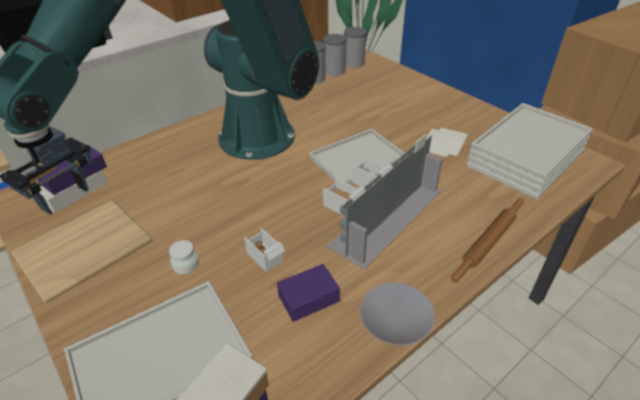

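View pics/top0.png

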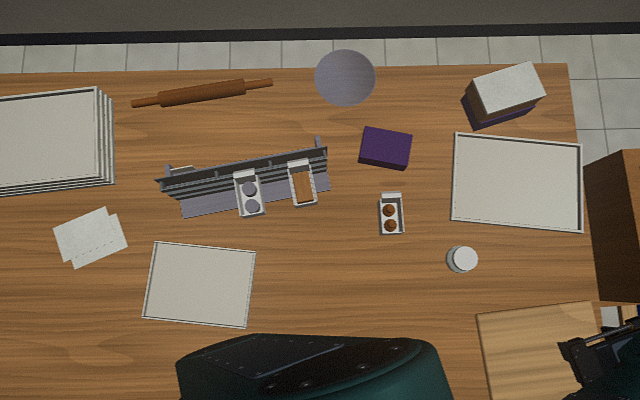

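The top view shows the bin at about (391,213) with its lip up-image (+x). The rack runs from (158,185) to (328,155), with hung bins at (249,193) and (302,183). The free bay is the left one (+y), with its tag near (181,168).

Run:
```python
from h import *
p=cv2.imread('pics/top0.png'); 
a=cv2.resize(p[130:230,140:340],None,fx=4,fy=4,interpolation=cv2.INTER_CUBIC); cv2.imwrite('pics/t0a.png',a)
a=cv2.resize(p[180:245,360:425],None,fx=8,fy=8,interpolation=cv2.INTER_CUBIC); cv2.imwrite('pics/t0b.png',a)
p=cv2.imread('pics/scene0.png'); a=cv2.resize(p[120:280,230:450],None,fx=3.5,fy=3.5,interpolation=cv2.INTER_CUBIC); cv2.imwrite('pics/s0a.png',a)
D=np.load('pics/top0.npz')['d']; W=pts('top',D)
# bin points by height
R=W[180:245,360:425].reshape(-1,3); R=R[~np.isnan(R[:,0])]
print('table z',np.median(R[:,2]))
for lo,hi in((.035,.05),(.052,.066),(.066,.085)):
    m=(R[:,2]>lo)&(R[:,2]<hi); q=R[m]; print(lo,m.sum(),q.min(0),q.max(0),q.mean(0),cv2.minAreaRect((q[:,:2]*1000).astype(np.float32)))
# rack: points z 160..178
R=W[130:230,140:345].reshape(-1,3); R=R[~np.isnan(R[:,0])]
print(np.histogram(R[:,2],bins=np.arange(0,.24,.01)))
for lo,hi in((.162,.180),(.18,.195),(.197,.225)):
    q=R[(R[:,2]>lo)&(R[:,2]<hi)]; print(lo,len(q),q.min(0),q.max(0),cv2.minAreaRect((q[:,:2]*1000).astype(np.float32)))
```

```text
table z 0.0016073001272706167
0.035 202 [ 0.46176099 -0.33507925  0.03514095] [ 0.55051584 -0.27913268  0.04994265] [ 0.50524209 -0.30981254  0.04195493] ((506.3497314453125, -307.0675354003906), (88.46379852294922, 54.23868179321289), 1.3922477960586548)
0.052 169 [ 0.46131297 -0.3375875   0.05219983] [ 0.57090621 -0.27908261  0.06599441] [ 0.52089159 -0.30735644  0.05912781] ((516.660400390625, -308.41473388671875), (109.00882720947266, 57.36137008666992), 1.8214691877365112)
0.066 129 [ 0.49045444 -0.33170763  0.06606575] [ 0.56774514 -0.28101376  0.07983938] [ 0.55555693 -0.30669383  0.07406975] ((529.0694580078125, -306.4644470214844), (49.55205154418945, 78.10255432128906), 89.0046615600586)
(array([10274,   177,     0,     0,     5,    70,   101,   294,     6,
         154,   371,   355,  1023,   984,   336,   604,   609,   621,
         395,    68,    29,    50,     4]), array([0.  , 0.01, 0.02, 0.03, 0.04, 0.05, 0.06, 0.07, 0.08, 0.09, 0.1 ,
       0.11, 0.12, 0.13, 0.14, 0.15, 0.16, 0.17, 0.18, 0.19, 0.2 , 0.21,
       0.22, 0.23]))
0.162 1123 [ 0.55779072 -0.14335757  0.16200273] [0.65424136 0.25820195 0.17997036] ((602.27197265625, 54.75831604003906), (32.095916748046875, 408.3782043457031), 10.20472240447998)
0.18 443 [ 0.58032054 -0.14315896  0.18006038] [0.65515228 0.25874595 0.19387332] ((618.21435546875, 57.77476501464844), (8.356829643249512, 408.576171875), 9.780122756958008)
0.197 95 [0.59367279 0.16204268 0.19739936] [0.6049619  0.21098628 0.22099189] ((599.5628051757812, 186.5876922607422), (4.395496845245361, 49.80144500732422), 10.222648620605469)
```

View pics/t0a.png

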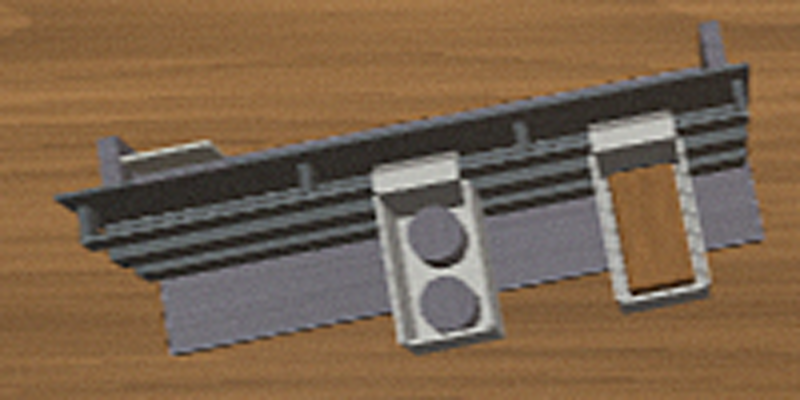

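View pics/t0b.png

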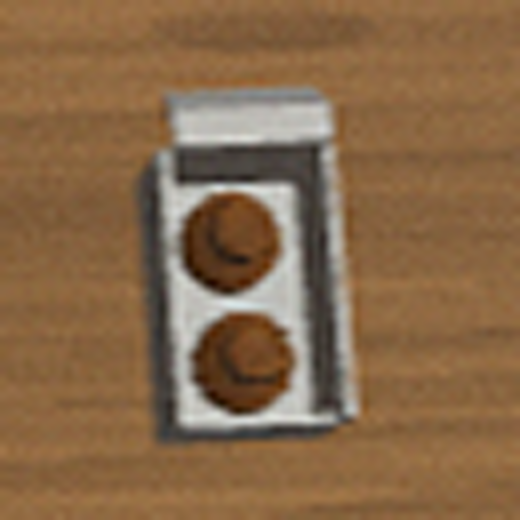

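View pics/s0a.png

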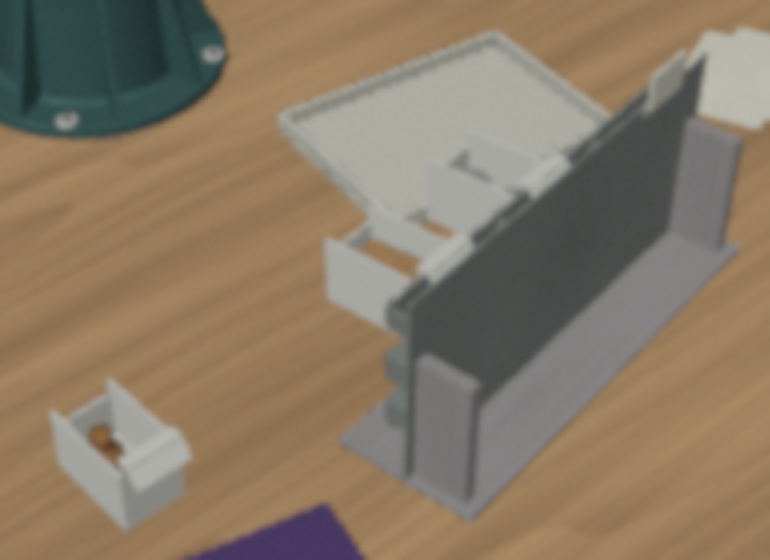

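```bash
cat > m.py <<'E'
from h import *
def line(q):
    vx,vy,x,y=cv2.fitLine((q[:,:2]).astype(np.float32),cv2.DIST_HUBER,0,.001,.001).ravel(); return np.degrees(np.arctan2(vy,vx)),x,y
if __name__=='__main__':
    for n,b,r in(('top',(180,245,360,425),(130,230,140,345)),('scene',(225,275,240,290),(120,270,320,450))):
        D=np.load(f'pics/{n}0.npz'); W=pts(n,D['d']);P=D['p'].astype(int)
        f=lambda k:W[k[0]:k[1],k[2]:k[3]].reshape(-1,3)
        R=f(b); C=P[b[0]:b[1],b[2]:b[3]].reshape(-1,3)
        white=(C.max(1)-C.min(1)<35)
        print(n,'table z',np.nanmedian(R[R[:,2]<.01,2]))
        q=R[white&(R[:,2]>.050)&(R[:,2]<.064)&(R[:,0]<.55)]
        for s,g in(('L',q[q[:,1]>-.307]),('R',q[q[:,1]<-.307])): print('rim',s,len(g),line(g),g.min(0),g.max(0))
        q=R[white&(R[:,2]>.068)&(R[:,2]<.085)]; print('lip',len(q),q.mean(0),q.min(0),q.max(0), cv2.minAreaRect((q[:,:2]*1000).astype(np.float32)))
        R=f(r);q=R[(R[:,2]>.181)&(R[:,2]<.190)]; print('panel top',len(q),line(q),np.percentile(q,[2,98],axis=0).ravel())
        q=R[(R[:,2]>.199)&(R[:,2]<.222)]; print('tag',len(q),line(q),q.min(0),q.max(0),q.mean(0))
E
python3 m.py
```

```text
top table z 0.0008661477814874141
rim L 70 (np.float32(0.88204634), np.float32(0.5134668), np.float32(-0.28123835)) [ 0.46131297 -0.30616278  0.05001046] [ 0.54970251 -0.27908261  0.06357509]
rim R 70 (np.float32(2.0018888), np.float32(0.5077378), np.float32(-0.33446574)) [ 0.46299378 -0.3375875   0.05027817] [ 0.54992379 -0.30904151  0.06383628]
lip 115 [ 0.55564678 -0.30749512  0.07477644] [ 0.54859326 -0.33170763  0.06804171] [ 0.56477873 -0.28284894  0.07983938] ((556.7628784179688, -307.2310485839844), (15.922185897827148, 48.928627014160156), 0.6124258041381836)
panel top 371 (np.float32(-79.93036), np.float32(0.6152542), np.float32(0.06880637)) [ 0.5822626  -0.13608959  0.18126522  0.65239647  0.25141992  0.18976557]
tag 84 (np.float32(-79.463585), np.float32(0.5979427), np.float32(0.19011492)) [0.59367279 0.16204268 0.19900946] [0.6049619  0.21098628 0.22099189] [0.59896235 0.18574004 0.21208555]
scene table z 0.0013640309200045886
rim L 56 (np.float32(2.5543036), np.float32(0.49544147), np.float32(-0.28264213)) [ 0.46235671 -0.28590842  0.05009512] [ 0.53545017 -0.27977191  0.0639002 ]
rim R 70 (np.float32(1.7972816), np.float32(0.50187886), np.float32(-0.33530855)) [ 0.46610769 -0.33761681  0.05008513] [ 0.54851857 -0.33211185  0.06340046]
lip 128 [ 0.55910381 -0.30746667  0.07416482] [ 0.54805086 -0.33281037  0.06804728] [ 0.56918301 -0.28044532  0.07994981] ((557.8433227539062, -306.20794677734375), (20.22011375427246, 52.46660614013672), 4.356743812561035)
panel top 244 (np.float32(-79.76705), np.float32(0.632631), np.float32(-0.016360214)) [ 0.58360557 -0.13842687  0.18126763  0.65470283  0.24847147  0.18966252]
tag 61 (np.float32(-81.02116), np.float32(0.6006912), np.float32(0.18696156)) [0.59510533 0.16145074 0.19906517] [0.6055755  0.20989834 0.2207104 ] [0.60100353 0.18515991 0.21040184]
```

```bash
cat > rk.py <<'E'
from m import *
a=np.radians(10.05); O=np.array([.6172,.0578])
def tr(W): 
    d=W[:,:2]-O; return np.c_[d@[np.cos(a),np.sin(a)],d@[-np.sin(a),np.cos(a)],W[:,2]]
if __name__=='__main__':
  for n,r in(('top',(130,230,140,345)),('scene',(120,270,320,450))):
    W=pts(n,np.load(f'pics/{n}0.npz')['d'])[r[0]:r[1],r[2]:r[3]].reshape(-1,3); W=W[~np.isnan(W[:,0])]; q=tr(W)
    for k,g in(('hi',q[(q[:,2]>.181)&(q[:,2]<.193)]),('panelR',q[(q[:,2]>.181)&(q[:,2]<.193)&(q[:,1]<0)]),('rail free',q[(q[:,2]>.164)&(q[:,2]<.176)&(q[:,1]>.075)&(q[:,0]<-.012)]),('rail all',q[(q[:,2]>.164)&(q[:,2]<.171)&(q[:,0]<-.012)]),
      ('lip0',q[(q[:,2]>.170)&(q[:,2]<.18)&(abs(q[:,1])<.04)&(q[:,0]<-.012)]),('lip-',q[(q[:,2]>.170)&(q[:,2]<.18)&(abs(q[:,1]+.13)<.04)&(q[:,0]<-.012)]),('tag',q[q[:,2]>.2])):
        if len(g): print(n,k,len(g),(np.percentile(g,[3,25,50,75,97],axis=0)*1000).round(1).T.tolist())
E
python3 rk.py
```

```text
top hi 415 [[-1.9, -0.8, -0.1, 1.2, 3.8], [-192.0, -92.0, 20.2, 119.3, 191.5], [181.6, 185.0, 187.1, 188.8, 191.5]]
top panelR 188 [[-1.4, -0.6, -0.0, 1.1, 2.6], [-199.3, -153.8, -103.9, -53.3, -8.6], [181.3, 185.0, 186.8, 188.6, 190.6]]
top rail free 131 [[-25.7, -25.0, -23.9, -22.6, -15.3], [78.3, 109.5, 142.7, 175.8, 198.2], [164.6, 168.0, 170.4, 171.5, 173.3]]
top rail all 294 [[-30.0, -24.9, -23.4, -20.3, -13.1], [-195.7, -106.1, -11.7, 90.9, 193.5], [164.3, 166.7, 168.3, 170.0, 170.9]]
top lip0 128 [[-30.4, -27.0, -24.3, -21.3, -18.1], [-25.7, -13.6, 0.7, 13.8, 32.6], [170.6, 172.2, 173.5, 174.9, 177.0]]
top lip- 131 [[-30.2, -27.2, -23.6, -21.0, -17.8], [-158.5, -143.7, -129.9, -115.8, -98.2], [170.7, 172.3, 173.5, 174.9, 176.3]]
top tag 83 [[3.0, 3.7, 4.1, 4.8, 6.5], [105.7, 115.9, 128.5, 141.5, 152.5], [201.5, 208.3, 213.2, 216.9, 220.1]]
scene hi 270 [[-1.1, 1.0, 2.2, 3.3, 6.6], [-195.0, -122.7, -29.1, 80.3, 186.6], [181.3, 183.8, 186.6, 188.4, 192.0]]
scene panelR 153 [[-1.0, 1.2, 2.2, 3.1, 4.6], [-200.1, -162.8, -111.9, -58.7, -8.1], [181.3, 183.9, 186.5, 188.1, 190.0]]
scene rail free 48 [[-25.0, -23.6, -21.7, -21.0, -20.2], [76.5, 94.0, 116.1, 135.9, 152.6], [164.9, 167.4, 169.7, 170.7, 172.6]]
scene rail all 179 [[-25.2, -21.5, -20.2, -17.4, -14.9], [-198.2, -149.4, -60.5, 60.5, 147.0], [164.5, 166.7, 168.6, 169.7, 170.8]]
scene lip0 82 [[-29.6, -25.0, -21.3, -18.4, -14.9], [-31.2, -15.9, -2.9, 12.8, 33.5], [170.2, 172.1, 173.4, 174.7, 176.7]]
scene lip- 90 [[-28.8, -25.0, -21.8, -18.8, -15.5], [-159.6, -146.7, -131.8, -116.8, -96.1], [170.5, 172.1, 173.2, 174.9, 177.0]]
scene tag 57 [[3.8, 5.3, 6.7, 7.1, 8.6], [105.5, 114.9, 128.1, 142.6, 152.7], [201.1, 206.8, 211.1, 216.4, 220.1]]
```

Bin centre is at (0.506, -0.308) with yaw about 1.8°. The rack yaw is 10.05°, its origin (0.617, 0.058), and the tag sits at rack y of about +129 mm. I'll move above the bin first.

Call:
drive_tool --hand '[1,1,1,1,1,1,1,1]' --pt "5 6 0" --pt "10 12 0" --pt "15 18 0" --pt "20 24 0" --pt "25 30 -1" --pt "29.8 36 -3" --pt "29.8 36 -5" --pt "29.8 36 -5" --yaw '[-3,-6,-9,-12,-15.5,-15.5,-15.5,-15.5]'

```text
time: 1.1
position: [0.5068, -0.3056, 0.1623]
eef_rot: [-3.14, -0.051, 0.001]
ft_force: [0.2, -0.8, 1.1]
width: 1.0
```

```bash
cat > st.py <<'E'
from h import *
from scipy.spatial.transform import Rotation as R
def st():
    s=ctrl.state(); M=R.from_rotvec(s['eef_rot']).as_matrix()
    print('t',round(s['time'],2),'pos',s['position'].round(4),'jawdir',round(np.degrees(np.arctan2(M[1,1],M[0,1])),2),'zt',M[:,2].round(3),'F',s['ft_force'].round(1),'w',round(s['width'],3),'q',s['joints'].round(2)); return s
if __name__=='__main__': st()
E
python3 - <<'E'
from st import *
st(); p,d=cap('top','top1'); p,d2=cap('scene','scene1')
cv2.imwrite('pics/t1.png',cv2.resize(cv2.imread('pics/top1.png')[150:260,330:450],None,fx=5,fy=5))
E
```

```text
t 1.1 pos [ 0.5068 -0.3056  0.1623] jawdir -88.12 zt [-0.001  0.002 -1.   ] F [ 0.2 -0.8  1.1] w 1.0 q [-0.58  0.28  1.98  0.    0.88  0.95]
```

View pics/scene1.png

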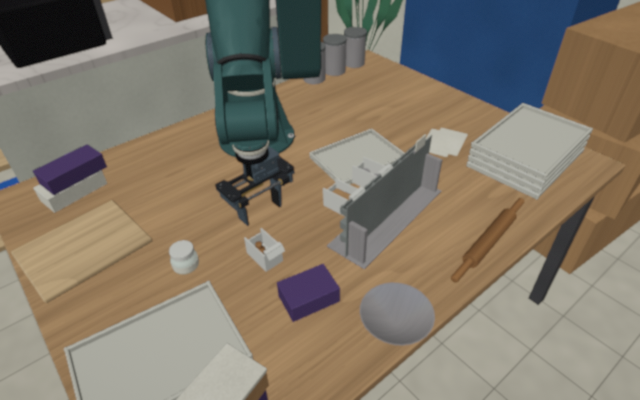

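The fingers (around (262,190)) are above and aligned with the bin at (265,250). Descending and gripping.

Call:
drive_tool --hand '[1,1,1,1,1,1,1]' --pt "0 -0.2 -3" --pt "0 -0.2 -6" --pt "0 -0.2 -9" --pt "0 -0.2 -12" --pt "0 -0.2 -14" --pt "0 -0.2 -14" --pt "0 -0.2 -14" --yaw '[0,0,0,0,0,0,0]'

```text
time: 2.08
position: [0.5072, -0.3076, 0.0226]
eef_rot: [-3.139, -0.054, 0.002]
ft_force: [-0.2, -0.8, 0.2]
width: 0.999
```

Call:
drive_tool --hand '[0.8,0.7,0.6,0.5,0.4,0.4,0.4,0.4]' --pt "0 0 0" --pt "0 0 0" --pt "0 0 0" --pt "0 0 0" --pt "0 0 0" --pt "0 0 0" --pt "0 0 0" --pt "0 0 0" --yaw '[0,0,0,0,0,0,0,0]'

```text
time: 3.08
position: [0.5074, -0.3078, 0.0228]
eef_rot: [-3.139, -0.054, 0.001]
ft_force: [-1.5, -0.5, 5.1]
width: 0.616
```

```bash
python3 st.py
```

```text
t 3.08 pos [ 0.5074 -0.3078  0.0228] jawdir -88.04 zt [-0.001  0.002 -1.   ] F [-1.5 -0.5  5.1] w 0.616 q [-0.58  0.5   2.    0.    0.64  0.95]
```

Gripped at 56 mm. Next I'll lift a little and look.

Call:
drive_tool --hand '[0.4,0.4,0.4,0.4,0.4,0.4,0.4,0.4]' --pt "0 0 0.5" --pt "0 0 1.5" --pt "0 0 3" --pt "0 0 5" --pt "0 0 8" --pt "0 0 10" --pt "0 0 10" --pt "0 0 10" --yaw '[0,0,0,0,0,0,0,0]'

```text
time: 4.08
position: [0.507, -0.3075, 0.1222]
eef_rot: [-3.139, -0.054, 0.002]
ft_force: [-0.8, 0.8, -4.4]
width: 0.613
```

Run:
```python
from st import *
st(); p,d=cap('scene','scene2'); cap('top','top2')
cv2.imwrite('pics/s2.png',cv2.resize(p[120:300,170:350,::-1],None,fx=3.3,fy=3.3,interpolation=cv2.INTER_CUBIC))
```

```text
t 4.08 pos [ 0.507  -0.3075  0.1222] jawdir -88.04 zt [-0.001  0.002 -1.   ] F [-0.8  0.8 -4.4] w 0.613 q [-0.58  0.34  1.99  0.    0.81  0.95]
```

View pics/s2.png

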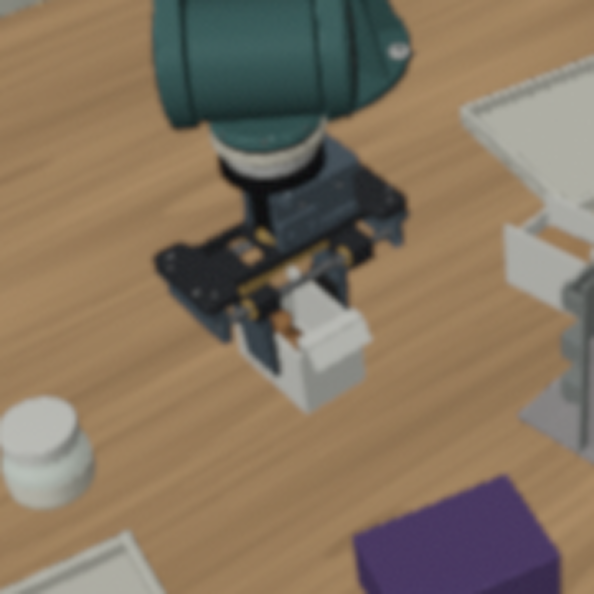

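The bin is lifted with both stamps inside. Now I'll measure its lip in the hand for offset and tilt.

Run:
```python
from m import *
for n in('scene','top'):
    D=np.load(f'pics/{n}2.npz');W=pts(n,D['d']).reshape(-1,3);P=D['p'].reshape(-1,3).astype(int)
    wh=(P.max(1)-P.min(1)<30)&(P.mean(1)>110)
    q=W[wh&(abs(W[:,1]+.308)<.04)&(W[:,0]>.545)&(W[:,0]<.58)&(W[:,2]>.168)&(W[:,2]<.182)]
    if len(q): print(n,len(q),q.mean(0),q.min(0),q.max(0),cv2.minAreaRect((q[:,:2]*1000).astype(np.float32)))
    g=W[wh&(abs(W[:,1]+.308)<.035)&(W[:,0]>.44)&(W[:,0]<.6)&(W[:,2]>.09)&(W[:,2]<.2)]
    if len(g): print(len(g),g.min(0),g.max(0))
    # back wall face (scene)
    b=W[wh&(abs(W[:,1]+.308)<.026)&(W[:,0]>.54)&(W[:,0]<.56)&(W[:,2]>.10)&(W[:,2]<.15)]
    if len(b)>20:
        A=np.c_[b[:,1:],np.ones(len(b))]; print('back',len(b),b.mean(0),np.linalg.lstsq(A,b[:,0],rcond=None)[0])
```

```text
scene 132 [ 0.55843367 -0.30555908  0.17340856] [ 0.54747653 -0.32941337  0.1680428 ] [ 0.56795575 -0.2790319   0.17853699] ((557.6539916992188, -304.24017333984375), (20.317556381225586, 50.4167594909668), 0.44746604561805725)
784 [ 0.45938564 -0.33763075  0.09690943] [ 0.57376852 -0.27722092  0.17853699]
back 216 [ 0.55140382 -0.31299223  0.12227451] [ 0.04717333 -0.01329804  0.56779472]
```

Call:
drive_tool --hand '[0.4,0.4,0.4,0.4,0.4,0.4,0.4,0.4]' --pt "0 0 1" --pt "0 0 3" --pt "0 0 6" --pt "0 0 9" --pt "0 0 12" --pt "0 0 14" --pt "0 0 14.5" --pt "0 0 14.5" --yaw '[0,0,0,0,0,0,0,0]'

```text
time: 5.18
position: [0.5066, -0.3073, 0.2664]
eef_rot: [-3.138, -0.054, 0.004]
ft_force: [-0.2, 0.6, -3.8]
width: 0.61
```

Call:
drive_tool --hand '[0.4,0.4,0.4,0.4,0.4,0.4,0.4,0.4]' --pt "0 1 0" --pt "0 3 0" --pt "0 6.5 0" --pt "0 10.5 0" --pt "0 14.5 0" --pt "0 18.5 0" --pt "0 22 0" --pt "0 24 0" --yaw '[0,0,0,1,2,3,4,4]'

```text
time: 6.18
position: [0.5058, -0.0647, 0.266]
eef_rot: [-3.134, -0.166, 0.005]
ft_force: [1.1, -0.3, -3.3]
width: 0.612
```

Call:
drive_tool --hand '[0.4,0.4,0.4,0.4,0.4,0.4,0.4,0.4]' --pt "0 3 0" --pt "0 6.5 0" --pt "0 10.5 0" --pt "0 14.5 0" --pt "0.5 18.5 0" --pt "1 22 0" --pt "1 23.5 0" --pt "1 24 0" --yaw '[0,1,2,3,4,4,4,4]'

```text
time: 7.18
position: [0.515, 0.176, 0.2656]
eef_rot: [-3.126, -0.277, 0.006]
ft_force: [0.3, -0.6, -2.8]
width: 0.618
```

Run:
```python
from st import *
st(); p,d=cap('scene','scene3'); cap('top','top3')
cv2.imwrite('pics/s3.png',cv2.resize(p[40:240,270:470,::-1],None,fx=3,fy=3,interpolation=cv2.INTER_CUBIC))
```

```text
t 7.17 pos [0.515  0.176  0.2656] jawdir -79.87 zt [-0.004  0.002 -1.   ] F [ 0.3 -0.6 -2.8] w 0.618 q [0.28 0.07 2.01 0.   1.06 1.68]
```

View pics/s3.png

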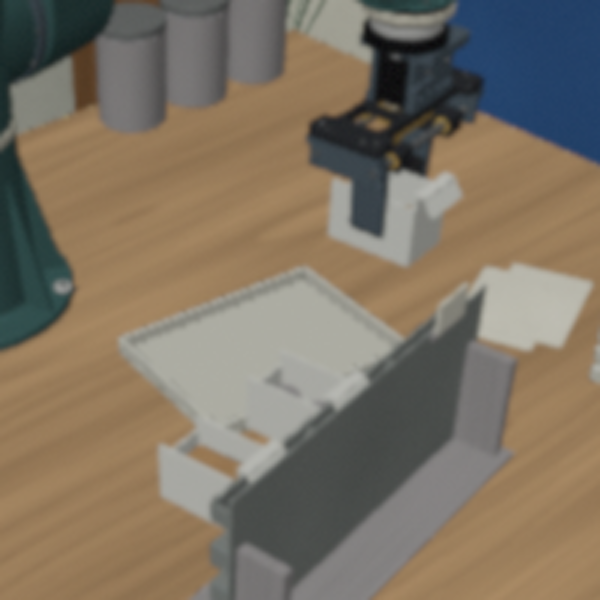

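The bin is held level above the bay, with the tag at (455,310) in the crop. Measuring the held bin in rack coordinates.

```bash
cat > hb.py <<'E'
from rk import *
import sys
def meas(k,zb):
  for n in('scene','top'):
    D=np.load(f'pics/{n}{k}.npz');W=pts(n,D['d']).reshape(-1,3);P=D['p'].reshape(-1,3).astype(int)
    ok=(P.max(1)-P.min(1)<30)&(P.mean(1)>110)&~np.isnan(W[:,0]); q=tr(W[ok])
    q=q[(abs(q[:,1]-.13)<.045)&(q[:,0]>-.13)&(q[:,0]<-.006)]
    l=q[(q[:,2]>zb+.0685)&(q[:,2]<zb+.082)]; print(n,len(q),'lip',len(l),(np.percentile(l,[3,50,97],axis=0)*1000).round(1).T.tolist() if len(l) else '')
    b=l if len(l) else None
    w=q[(q[:,2]<zb+.05)&(q[:,2]>zb-.01)]
    if len(w): print('  wall',len(w),(np.percentile(w,[2,50,98],axis=0)*1000).round(1).T.tolist())
    for z0 in(.005,.025,.045):
        g=q[(abs(q[:,2]-zb-z0)<.008)&(abs(q[:,1]-np.median(q[:,1]))<.015)]
        if len(g): print('   back x at',z0,len(g),(np.percentile(g[:,0],[50,90])*1000).round(1))
if __name__=='__main__': meas(sys.argv[1],float(sys.argv[2]))
E
python3 hb.py 3 .2428
python3 -c "
from rk import *
print(tr(np.array([[.515,.176,.2656]]))*1000)"
```

```text
scene 933 lip 84 [[-61.6, -28.6, -21.7], [104.4, 129.2, 157.8], [311.6, 317.6, 321.5]]
  wall 489 [[-122.5, -60.0, -33.1], [104.1, 109.9, 163.5], [244.5, 267.4, 291.8]]
   back x at 0.005 103 [-75.2 -36.8]
   back x at 0.025 106 [-61.4 -35.5]
   back x at 0.045 94 [-51.6 -34.4]
top 730 lip 11 [[-30.1, -27.7, -24.9], [120.1, 124.0, 126.3], [317.1, 318.6, 320.7]]
  wall 174 [[-124.6, -109.7, -70.4], [106.2, 123.4, 158.9], [244.1, 259.6, 291.0]]
   back x at 0.005 22 [-107.4  -97.3]
   back x at 0.025 22 [-111.1 -100.9]
   back x at 0.045 41 [-121.8 -108.7]
[[-80.00503833 134.22098883 265.6       ]]
```

Call:
drive_tool --hand '[0.4,0.4,0.4,0.4,0.4,0.4,0.4,0.4]' --pt "0.4 -0.2 -1" --pt "0.77 -0.34 -3" --pt "0.77 -0.34 -5.5" --pt "0.77 -0.34 -8" --pt "0.77 -0.34 -10.5" --pt "0.77 -0.34 -11.8" --pt "0.77 -0.34 -11.8" --pt "0.77 -0.34 -11.8" --yaw '[0,0,0,0,0,0,0,0]'

```text
time: 8.28
position: [0.5236, 0.1718, 0.1484]
eef_rot: [-3.126, -0.275, 0.004]
ft_force: [0.8, 0.6, -2.7]
width: 0.61
```

Run:
```python
from st import *
from rk import tr
s=st(); print(tr(s['position'][None])*1000)
p,d=cap('scene','scene4'); t,_=cap('top','top4')
cv2.imwrite('pics/s4.png',cv2.resize(p[90:240,310:460,::-1],None,fx=4,fy=4,interpolation=cv2.INTER_CUBIC))
cv2.imwrite('pics/t4.png',cv2.resize(t[130:230,130:280,::-1],None,fx=5,fy=5,interpolation=cv2.INTER_CUBIC))
import hb; hb.meas('4',s['position'][2]-.0228)
```

```text
t 8.28 pos [0.5236 0.1718 0.1484] jawdir -79.93 zt [-0.003  0.003 -1.   ] F [ 0.8  0.6 -2.7] w 0.61 q [0.27 0.24 2.07 0.   0.84 1.66]
[[-72.30975665 128.6109079  148.39483168]]
scene 635 lip 81 [[-30.0, -19.9, -12.7], [103.1, 126.7, 153.4], [194.4, 200.2, 203.9]]
  wall 302 [[-114.8, -68.7, -22.0], [97.9, 103.7, 159.1], [127.8, 157.8, 174.9]]
   back x at 0.005 62 [-82.8 -57.9]
   back x at 0.025 55 [-76.9 -43.6]
   back x at 0.045 77 [-46.5 -26.3]
top 174 lip 2 [[-17.8, -16.9, -16.0], [108.8, 110.4, 112.0], [197.4, 199.6, 201.9]]
  wall 93 [[-117.1, -105.9, -67.6], [100.9, 102.8, 148.4], [126.5, 150.2, 174.4]]
   back x at 0.005 13 [-100.9  -90.1]
   back x at 0.025 15 [-103.2  -96.2]
   back x at 0.045 22 [-114.1 -103.7]
```

View pics/s4.png

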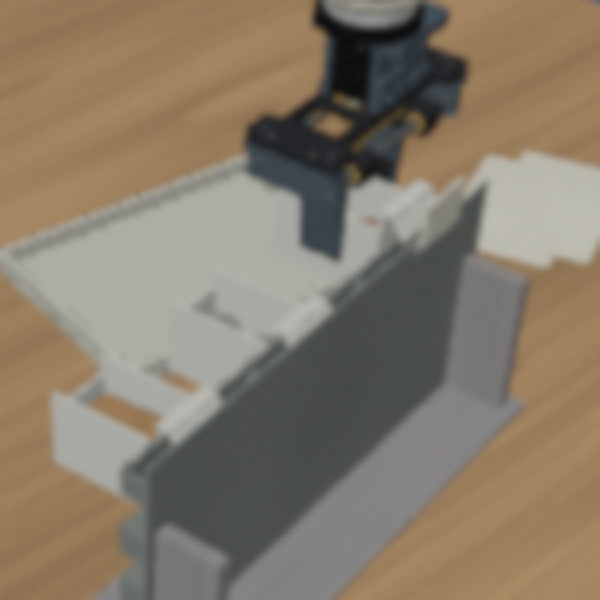

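View pics/t4.png

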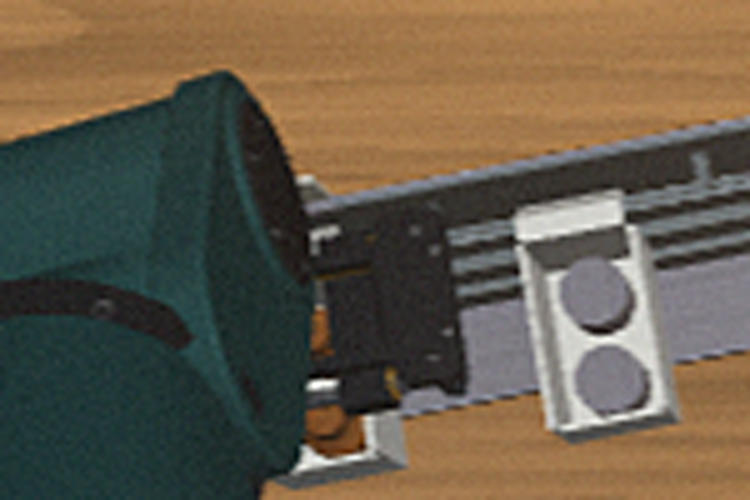

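Run:
```python
from rk import *
D=np.load('pics/scene4.npz');W=pts('scene',D['d']).reshape(-1,3);P=D['p'].reshape(-1,3).astype(int)
ok=(P.max(1)-P.min(1)<30)&(P.mean(1)>110)&~np.isnan(W[:,0]); q=tr(W[ok])
for y0,zb in((.1286,.1256),(0,.098),(-.13,.098)):
    for a,b in((.066,.070),(.070,.074),(.074,.08)):
        l=q[(abs(q[:,1]-y0)<.024)&(q[:,2]>zb+a)&(q[:,2]<zb+b)&(q[:,0]>-.045)&(q[:,0]<0)]
        print(y0,a,len(l),(np.percentile(l,[5,50,95],axis=0)*1000).round(1).T.tolist())
```

```text
0.1286 0.066 14 [[-27.8, -14.8, -12.1], [108.1, 123.0, 143.2], [192.2, 194.4, 195.4]]
0.1286 0.07 22 [[-27.2, -16.8, -13.0], [105.2, 129.0, 147.9], [196.2, 198.1, 199.4]]
0.1286 0.074 42 [[-29.8, -22.6, -16.9], [106.6, 127.1, 148.7], [200.0, 201.8, 204.0]]
0 0.066 7 [[-18.3, -17.2, -15.5], [-20.0, -6.3, 20.2], [165.3, 166.5, 167.4]]
0 0.07 21 [[-27.9, -16.8, -14.1], [-20.8, 7.7, 20.5], [169.0, 169.9, 171.8]]
0 0.074 53 [[-29.0, -22.4, -16.1], [-21.7, -2.8, 22.1], [172.6, 174.2, 176.3]]
-0.13 0.066 3 [[-16.8, -16.7, -15.7], [-133.0, -123.7, -119.8], [165.2, 165.6, 165.8]]
-0.13 0.07 28 [[-28.2, -16.5, -13.5], [-151.7, -130.1, -108.0], [168.3, 169.8, 171.6]]
-0.13 0.074 61 [[-28.3, -22.3, -16.7], [-152.7, -132.6, -110.6], [172.1, 174.1, 176.0]]
```

Run:
```python
from rk import *
for k,zb,yc,x0 in((3,.2428,.134,-.036),(4,.1256,.1286,-.026)):
    D=np.load(f'pics/scene{k}.npz');W=pts('scene',D['d']).reshape(-1,3);P=D['p'].reshape(-1,3).astype(int)
    ok=(P.max(1)-P.min(1)<30)&(P.mean(1)>90)&~np.isnan(W[:,0]); q=tr(W[ok])
    g=q[(abs(q[:,1]-yc)<.022)&(q[:,2]>zb+.003)&(q[:,2]<zb+.05)&(abs(q[:,0]-x0)<.009)]
    if len(g)>10:
        A=np.c_[g[:,1]-yc,g[:,2]-zb-.025,np.ones(len(g))]; c=np.linalg.lstsq(A,g[:,0],rcond=None)[0]
        print(k,len(g),c,'resid',np.std(g[:,0]-A@c))
    # bottom edge / rim of right side wall (rack y low side): z vs x
    g=q[(abs(q[:,1]-(yc-.028))<.004)&(q[:,2]>zb-.01)&(q[:,2]<zb+.07)&(q[:,0]<-.03)&(q[:,0]>-.13)]
    for a in np.arange(-.12,-.03,.01):
        h=g[(g[:,0]>=a)&(g[:,0]<a+.01),2]
        if len(h)>3: print('  x',round(a,2),len(h),(np.percentile(h,[0,4,96,100])*1000-zb*1000).round(1))
```

```text
3 97 [ 0.01275464  0.01469519 -0.03463442] resid 0.0010716068901768017
  x -0.12 50 [ 1.5  3.4 59.7 62.3]
  x -0.11 35 [ 1.7  5.  57.3 60.6]
  x -0.1 16 [ 0.3  3.1 18.8 18.9]
  x -0.09 15 [ 1.2  2.9 18.3 19.2]
  x -0.08 15 [ 1.6  2.8 18.5 18.8]
  x -0.07 32 [ 4.7  4.9 60.3 65. ]
  x -0.06 52 [ 1.1  3.5 61.3 62.9]
  x -0.05 46 [ 2.9  4.1 58.9 60.6]
  x -0.04 33 [ 4.   6.1 65.1 69.1]
4 23 [ 0.01515951 -0.25058886 -0.01972079] resid 0.0024249292070862506
  x -0.12 23 [ 4.5  5.  57.5 58.2]
  x -0.11 44 [ 1.7  5.4 59.6 61.6]
  x -0.1 24 [ 1.7  7.7 51.4 55.7]
  x -0.09 12 [ 2.   2.4 17.1 18.4]
  x -0.08 11 [ 2.9  3.6 22.2 22.3]
  x -0.07 13 [ 1.4  1.8 19.8 20.5]
  x -0.06 30 [ 4.6  6.1 60.4 61.5]
  x -0.05 32 [15.9 20.8 61.  63.1]
  x -0.04 24 [31.1 33.2 59.6 61.6]
```

The bin is level and about 2.5 mm clear of the rail, with no contact force. Lowering slowly.

Call:
drive_tool --hand '[0.4,0.4,0.4,0.4,0.4,0.4]' --pt "-0.1 0 0" --pt "-0.1 0 -0.4" --pt "-0.1 0 -0.8" --pt "-0.1 0 -1.2" --pt "-0.1 0 -1.5" --pt "-0.1 0 -1.5" --yaw '[0,0,0,0,0,0]'

```text
time: 9.12
position: [0.5225, 0.1719, 0.1333]
eef_rot: [-3.126, -0.276, 0.004]
ft_force: [0.3, -0.0, -3.0]
width: 0.614
```

Run:
```python
from st import *
from rk import *
s=st(); print(tr(s['position'][None])*1000)
p,d=cap('scene','scene5')
cv2.imwrite('pics/s5.png',cv2.resize(p[90:240,310:460,::-1],None,fx=4,fy=4,interpolation=cv2.INTER_CUBIC))
W=pts('scene',d).reshape(-1,3);P=p.reshape(-1,3).astype(int)
ok=(P.max(1)-P.min(1)<30)&(P.mean(1)>110)&~np.isnan(W[:,0]); q=tr(W[ok])
for y0,zb in((.1286,s['position'][2]-.0228),(0,.098),(-.13,.098)):
    for a,b in((.070,.074),(.074,.08)):
        l=q[(abs(q[:,1]-y0)<.024)&(q[:,2]>zb+a)&(q[:,2]<zb+b)&(q[:,0]>-.045)&(q[:,0]<0)]
        print(y0,a,len(l),(np.percentile(l,[5,50,95],axis=0)*1000).round(1).T.tolist())
```

```text
t 9.12 pos [0.5225 0.1719 0.1333] jawdir -79.93 zt [-0.003  0.003 -1.   ] F [ 0.3 -0.  -3. ] w 0.614 q [0.27 0.26 2.07 0.   0.81 1.67]
[[-73.36628619 128.85636051 133.31758087]]
0.1286 0.07 25 [[-23.5, -17.8, -14.9], [106.1, 126.9, 141.8], [181.2, 182.8, 184.1]]
0.1286 0.074 43 [[-29.5, -24.8, -18.4], [106.5, 124.7, 149.3], [184.8, 187.1, 189.0]]
0 0.07 21 [[-26.8, -17.4, -14.6], [-22.0, -2.1, 22.3], [168.4, 169.9, 171.9]]
0 0.074 53 [[-29.4, -22.3, -16.2], [-21.9, -2.5, 21.8], [172.4, 174.7, 176.8]]
-0.13 0.07 30 [[-29.0, -16.8, -14.0], [-150.8, -127.9, -108.0], [168.2, 170.5, 171.4]]
-0.13 0.074 59 [[-28.5, -22.7, -16.9], [-151.5, -130.6, -107.9], [172.1, 174.1, 176.3]]
```

View pics/s5.png

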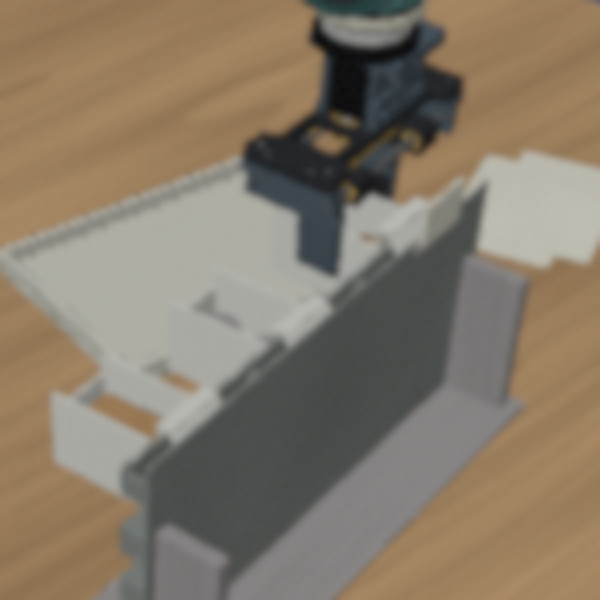

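The lip (400,225) is right above the rail at the right spot and there is no contact. Continuing down.

Call:
drive_tool --hand '[0.4,0.4,0.4,0.4,0.4,0.4]' --pt "0.05 0 -0.2" --pt "0.1 0 -0.4" --pt "0.1 0 -0.6" --pt "0.1 0 -0.8" --pt "0.1 0 -1.0" --pt "0.1 0 -1.0" --yaw '[0,0,0,0,0,0]'

```text
time: 9.93
position: [0.5235, 0.1719, 0.1233]
eef_rot: [-3.126, -0.276, 0.005]
ft_force: [-0.2, -0.1, -3.1]
width: 0.608
```

```bash
cat > lipc.py <<'E'
from st import *
from rk import *
import sys
k=sys.argv[1]
s=st(); print(tr(s['position'][None])*1000)
p,d=cap('scene','scene'+k)
cv2.imwrite(f'pics/s{k}.png',cv2.resize(p[90:240,310:460,::-1],None,fx=4,fy=4,interpolation=cv2.INTER_CUBIC))
W=pts('scene',d).reshape(-1,3);P=p.reshape(-1,3).astype(int)
ok=(P.max(1)-P.min(1)<30)&(P.mean(1)>110)&~np.isnan(W[:,0]); q=tr(W[ok])
for y0 in(.1286,0,-.13):
    l=q[(abs(q[:,1]-y0)<.034)&(q[:,2]>.169)&(q[:,2]<.182)&(q[:,0]>-.045)&(q[:,0]<0)]
    if len(l): print(y0,len(l),(np.percentile(l,[3,25,50,75,97],axis=0)*1000).round(1).T.tolist())
E
python3 lipc.py 6
```

```text
t 9.93 pos [0.5235 0.1719 0.1233] jawdir -79.92 zt [-0.003  0.003 -1.   ] F [-0.2 -0.1 -3.1] w 0.608 q [0.27 0.28 2.07 0.   0.79 1.66]
[[-72.39584073 128.72225503 123.33483694]]
0.1286 72 [[-29.0, -24.9, -21.4, -17.1, -14.5], [102.8, 110.2, 122.6, 137.7, 152.9], [170.2, 173.8, 176.3, 177.5, 179.5]]
0 81 [[-29.4, -25.4, -21.3, -18.2, -14.6], [-26.0, -14.9, -1.5, 13.1, 26.9], [169.2, 171.4, 173.7, 174.7, 176.4]]
-0.13 93 [[-30.1, -25.1, -20.7, -17.7, -14.6], [-157.4, -146.0, -132.8, -118.0, -106.0], [169.6, 171.7, 173.5, 174.9, 176.9]]
```

Call:
drive_tool --hand '[0.4,0.4,0.4,0.4,0.4]' --pt "0.05 0 -0.1" --pt "0.1 0 -0.15" --pt "0.1 0 -0.2" --pt "0.1 0 -0.25" --pt "0.1 0 -0.25" --yaw '[0,0,0,0,0]'

```text
time: 10.6
position: [0.5245, 0.1719, 0.1209]
eef_rot: [-3.126, -0.276, 0.004]
ft_force: [-0.3, -1.1, -2.1]
width: 0.617
```

```bash
python3 lipc.py 7
```

```text
t 10.6 pos [0.5245 0.1719 0.1209] jawdir -79.92 zt [-0.003  0.003 -1.   ] F [-0.3 -1.1 -2.1] w 0.617 q [0.27 0.29 2.07 0.   0.79 1.66]
[[-71.34376514 128.53247935 120.93193006]]
0.1286 62 [[-28.4, -24.3, -20.5, -17.2, -14.8], [102.4, 112.0, 125.3, 136.5, 150.3], [169.6, 171.9, 173.7, 175.4, 176.9]]
0 79 [[-28.9, -25.4, -21.1, -17.8, -15.6], [-25.5, -16.1, -4.3, 11.6, 27.4], [170.0, 171.6, 173.6, 175.3, 177.1]]
-0.13 101 [[-29.2, -25.6, -20.5, -17.5, -14.4], [-157.5, -146.9, -131.6, -117.1, -104.6], [169.3, 171.8, 173.5, 174.9, 176.6]]
```

The lip's height and position now match the hung bins. Releasing.

Call:
drive_tool --hand '[0.65,0.7,0.8,0.9,1,1,1,1]' --pt "0 0 0" --pt "0 0 0" --pt "0 0 0" --pt "0 0 0" --pt "0 0 0" --pt "0 0 0" --pt "0 0 0" --pt "0 0 0" --yaw '[0,0,0,0,0,0,0,0]'

```text
time: 11.65
position: [0.5245, 0.1719, 0.1209]
eef_rot: [-3.126, -0.276, 0.004]
ft_force: [-0.2, -0.6, -0.1]
width: 1.005
```

```bash
python3 lipc.py 8
```

```text
t 11.65 pos [0.5245 0.1719 0.1209] jawdir -79.92 zt [-0.003  0.003 -1.   ] F [-0.2 -0.6 -0.1] w 1.005 q [0.27 0.29 2.07 0.   0.79 1.66]
[[-71.36987135 128.54022055 120.92532607]]
0.1286 61 [[-30.6, -26.4, -22.8, -19.4, -16.3], [101.1, 111.9, 124.9, 138.4, 150.2], [169.4, 172.1, 173.8, 175.1, 176.4]]
0 82 [[-29.9, -25.0, -21.1, -17.9, -14.8], [-28.8, -15.0, -2.3, 11.9, 24.9], [169.3, 172.1, 173.2, 175.0, 177.2]]
-0.13 100 [[-29.2, -24.3, -21.0, -18.1, -14.3], [-158.7, -146.6, -133.2, -117.8, -104.8], [169.6, 171.6, 173.4, 174.6, 176.4]]
```

View pics/s8.png

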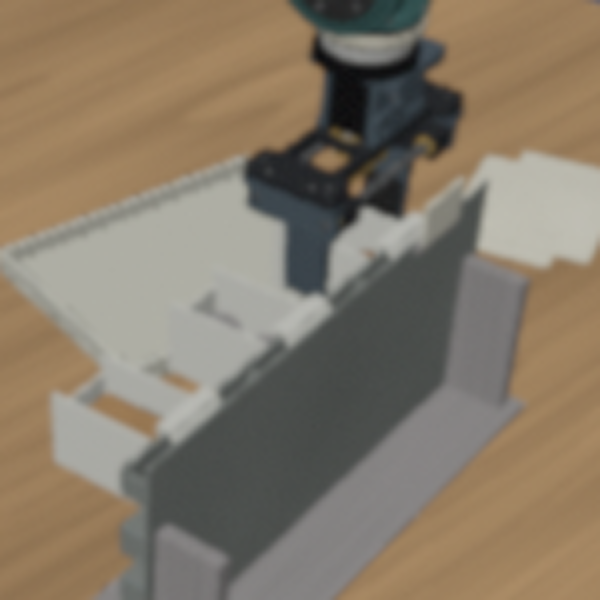

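Released. Retreating straight up and back, then checking.

Call:
drive_tool --hand '[1,1,1,1,1,1,1,1]' --pt "0 0 1" --pt "0 0 3" --pt "0 0 6" --pt "0 0 10" --pt "0 0 14" --pt "-3 0 18" --pt "-6 6 20" --pt "-8 12 20" --yaw '[0,0,0,0,0,0,0,0]'

```text
time: 12.7
position: [0.4468, 0.2855, 0.3235]
eef_rot: [-3.125, -0.273, -0.001]
ft_force: [1.4, 0.3, 0.1]
width: 0.998
```

Call:
drive_tool --hand '[1,1,1,1,1,1,1,1]' --pt "0 4 0" --pt "0 8 0" --pt "0 12 0" --pt "0 16 0" --pt "0 20 0" --pt "0 24 0" --pt "0 26 0" --pt "0 26 0" --yaw '[0,0,0,0,0,0,0,0]'

```text
time: 13.7
position: [0.4466, 0.5459, 0.3235]
eef_rot: [-3.125, -0.274, -0.001]
ft_force: [-0.2, -0.5, 0.5]
width: 1.003
```

```bash
cat > fin.py <<'E'
import sys
k=sys.argv[1]
from rk import *
t,d=cap('top','top'+k)
cv2.imwrite(f'pics/t{k}.png',cv2.resize(t[130:230,140:340,::-1],None,fx=4,fy=4,interpolation=cv2.INTER_CUBIC))
for n in('top','scene'):
    D=np.load(f'pics/{n}{k}.npz');W=pts(n,D['d']).reshape(-1,3);P=D['p'].reshape(-1,3).astype(int)
    ok=(P.max(1)-P.min(1)<40)&(P.mean(1)>100)&~np.isnan(W[:,0]); q=tr(W[ok])
    for y0 in(.1286,0,-.13):
        for nm,m in(('lip',(q[:,2]>.1695)&(q[:,2]<.18)&(q[:,0]>-.04)&(q[:,0]<-.008)),('rim',(q[:,2]>.15)&(q[:,2]<.164)&(q[:,0]<-.045)&(q[:,0]>-.1)),('front',(q[:,2]>.134)&(q[:,2]<.149)&(q[:,0]<-.09)&(q[:,0]>-.13))):
            g=q[m&(abs(q[:,1]-y0)<.034)]
            if len(g): print(n,y0,nm,len(g),(np.percentile(g,[3,50,97],axis=0)*1000).round(1).T.tolist())
E
python3 lipc.py 9; python3 fin.py 9
```

```text
t 13.7 pos [0.4466 0.5459 0.3235] jawdir -79.97 zt [ 0.     0.005 -1.   ] F [-0.2 -0.5  0.5] w 1.003 q [0.85 0.28 1.65 0.   1.2  2.25]
[[-82.78524844 510.39534418 323.5319132 ]]
0.1286 65 [[-30.7, -26.7, -22.6, -18.6, -15.9], [101.6, 113.2, 126.1, 137.9, 152.6], [169.3, 171.6, 173.2, 174.4, 176.0]]
0 79 [[-30.7, -25.6, -20.9, -17.7, -14.5], [-25.0, -17.1, -2.2, 12.7, 25.9], [169.7, 171.9, 173.3, 174.7, 176.1]]
-0.13 96 [[-29.5, -25.4, -21.3, -17.7, -14.4], [-157.0, -145.3, -132.1, -117.0, -104.0], [169.4, 172.0, 173.4, 175.1, 176.6]]
top 0.1286 lip 126 [[-30.5, -24.5, -17.7], [103.9, 128.8, 152.9], [170.8, 173.7, 176.8]]
top 0.1286 rim 95 [[-97.2, -72.3, -45.7], [100.3, 153.5, 156.7], [150.6, 156.2, 160.8]]
top 0.1286 front 69 [[-116.5, -113.8, -91.9], [100.3, 127.4, 154.5], [134.6, 140.6, 148.7]]
top 0 lip 120 [[-30.0, -23.9, -18.1], [-25.9, -0.2, 23.3], [170.1, 173.6, 176.1]]
top 0 rim 73 [[-98.7, -72.7, -46.5], [-28.6, 24.0, 27.3], [151.7, 156.7, 160.7]]
top 0 front 51 [[-116.3, -114.2, -91.9], [-28.4, 0.5, 24.9], [134.9, 140.8, 146.9]]
top -0.13 lip 121 [[-29.6, -23.7, -17.3], [-
[... 336 characters left out ...]
im 96 [[-98.7, -71.6, -46.5], [99.0, 107.5, 158.0], [150.3, 155.2, 160.0]]
scene 0.1286 front 81 [[-117.1, -105.9, -90.5], [99.3, 136.4, 157.6], [134.3, 141.0, 148.6]]
scene 0 lip 79 [[-30.7, -20.9, -15.0], [-27.3, -3.5, 25.9], [169.8, 173.3, 176.1]]
scene 0 rim 99 [[-98.1, -71.0, -46.4], [-30.5, -24.0, 29.6], [150.7, 154.8, 159.7]]
scene 0 front 77 [[-114.6, -105.7, -91.0], [-29.4, 8.8, 28.2], [134.7, 141.1, 148.0]]
scene -0.13 lip 93 [[-29.6, -21.5, -14.4], [-157.0, -133.6, -101.5], [170.4, 173.4, 176.6]]
scene -0.13 rim 99 [[-98.2, -70.5, -46.5], [-159.2, -108.4, -102.0], [150.6, 155.3, 159.8]]
scene -0.13 front 84 [[-115.5, -107.5, -90.8], [-159.3, -122.0, -102.4], [134.2, 140.3, 147.9]]
```

View pics/t9.png

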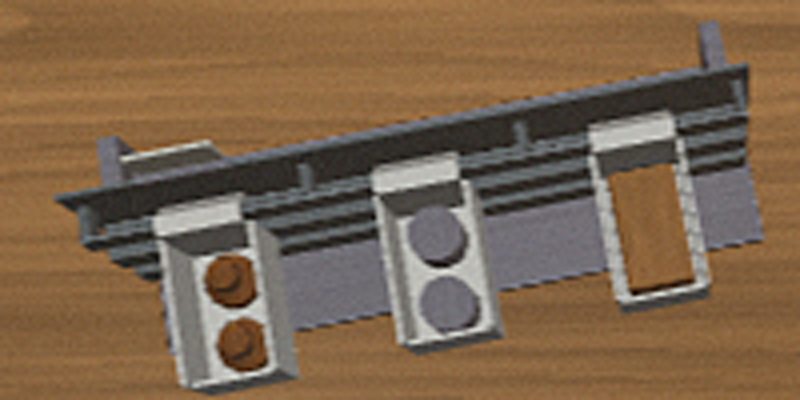

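View pics/s9.png

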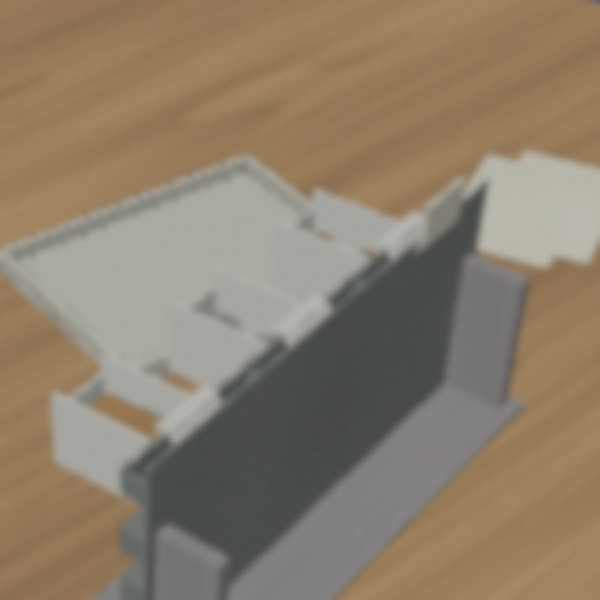

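Run:
```python
from rk import *
for k in '09':
    D=np.load(f'pics/top{k}.npz');W=pts('top',D['d']).reshape(-1,3);P=D['p'].reshape(-1,3).astype(int)
    ok=(P.max(1)-P.min(1)<40)&(P.mean(1)>100)&~np.isnan(W[:,0]); q=tr(W[ok])
    for y0 in(.1286,0,-.13):
        for sg in(-1,1):
            g=q[(abs(q[:,1]-y0-sg*.0265)<.003)&(q[:,2]>.154)&(q[:,2]<.164)&(q[:,0]<-.035)&(q[:,0]>-.112)]
            if len(g)>10:
                c=np.polyfit(g[:,0],g[:,2],1); e=np.polyfit(g[:,0],g[:,1],1); print(k,y0,sg,len(g),'pitch',np.degrees(c[0]).round(2),'yaw',np.degrees(e[0]).round(2))
a=cv2.imread('pics/top0.png').astype(int);b=cv2.imread('pics/top9.png').astype(int)
m=(abs(a-b).max(2)>50).astype(np.uint8); n,l,s,c=cv2.connectedComponentsWithStats(cv2.morphologyEx(m,cv2.MORPH_OPEN,np.ones((2,2)))); print([list(map(int,x)) for x in s[1:] if x[4]>8])
```

```text
0 0 -1 43 pitch 1.4 yaw -0.18
0 0 1 43 pitch 0.79 yaw 0.07
0 -0.13 -1 38 pitch 1.4 yaw 0.11
0 -0.13 1 37 pitch 1.1 yaw -0.04
9 0.1286 -1 45 pitch 1.64 yaw 0.19
9 0.1286 1 52 pitch 1.49 yaw -0.2
9 0 -1 41 pitch 1.94 yaw 0.38
9 0 1 42 pitch 1.21 yaw 0.45
9 -0.13 -1 38 pitch 0.08 yaw 0.23
9 -0.13 1 39 pitch 1.94 yaw 0.03
[[179, 179, 23, 11, 159], [203, 186, 6, 6, 23], [181, 192, 6, 5, 21], [182, 193, 31, 37, 501], [379, 192, 27, 44, 743], [0, 219, 3, 18, 53], [185, 219, 3, 8, 19], [625, 317, 15, 83, 868], [558, 327, 73, 73, 3651], [176, 334, 279, 66, 13454]]
```

View pics/top9.png

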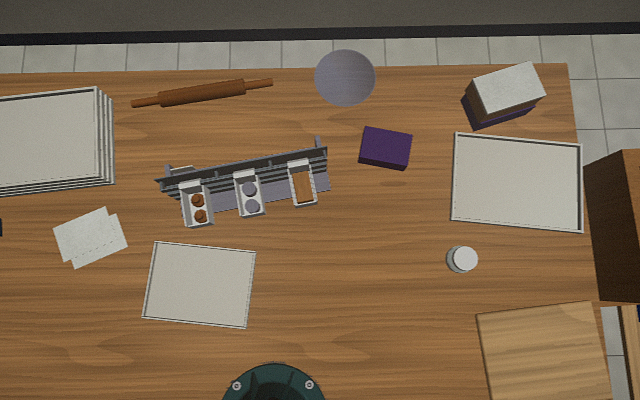

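The bin hangs like its neighbours at (196,205), with the same pitch and yaw to within noise, and nothing else moved. Handing in.

```bash
python3 -c "
from rig import ctrl; print(ctrl.hand_in())"
```

```text
the job is handed in; nothing more can be done
None
```

The white bin now hangs in the free left bay with both stamps inside. I gripped it across its side walls, lifted it over the top rail, lowered it until its lip was over the rail, let go and backed the arm away. The arm had finished moving at about 13.8 s of the 48 s limit.

**Position:** the lip is at the same height as the other hung bins, about 173.5 mm. The bin is centred at about 128.5 mm along the rail, which matches the tag's measured 128 mm. Its yaw and pitch match the neighbours within measuring noise.

**Other objects:** comparing the top view from before and after, only the bin and the arm changed. The hung bins, tray, carton and jar show no movement.

**One small disagreement:** the lip sits about 0.7 mm (top camera) to 1.5 mm (scene camera) further forward than on the other bins. That is within the 2 mm of play in the lip slot, so I left it. I did not check separately that the bin's back touches the louvers.

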